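# Fetch the sample plate from behind the accessories

### The job

The steel sample plate is hemmed in at the back of the blue rack. First move the press head, the jar and the cell box out of the rack into the empty side tray, then take the plate out and set it centred on the round seat of the measuring stage, and only then put the press head, the jar and the cell box back, each on the spot in the rack where it stood at the start. Keep everything upright, and leave the beaker, the tip box and the pipette alone.

Things in the scene. Friction and masses are not known exactly. Their poses are not given: they have to be found in the camera images.
- plate_center (a point): The sample plate: a low plain steel disc, 56 mm across and 12 mm thick, on a narrower dark foot (40 mm across, 8 mm high); 20 mm high in all, about 0.28 kg. The point is its centre, 10 mm above its underside; z up. It starts near the far edge of the rack.
- head_center (a point): The press head: a glossy black cylinder, 44 mm across, standing on a steel stem 36 mm across and 20 mm high; 86 mm high in all, about 0.25 kg. The point is its centre, 43 mm above its underside; z up. It starts upright in the rack next to the plate, on one of the three grey standing pads.
- jar_center (a point): The jar: amber glass, round, with a white paper label and a flat white cap; 42 mm across with straight sides up to 59 mm, then a shoulder and a 38 mm cap; 92 mm high, about 0.14 kg. The point is its centre, 46 mm above its underside; z up. It starts upright in the rack on another of the three pads.
- cell_box_center (a point): The cell box: an upright white plastic box, square, 40 x 40 mm, 82 mm high, with a grey band round it, about 0.15 kg. The point is its centre, 41 mm above its underside; x and y are square to its sides, z up. It starts upright in the rack on the remaining pad.
- rack: The rack, fixed: a blue tray 200 x 200 mm outside, rim 18 mm high, walls and floor 5 mm. Origin: centre of its underside, on the table; x to its back, away from the robot. In this frame the plate starts near (30, 0) mm; grey round pads (flat marks, 56 mm) lie at (30, 58), (30, -58), (-32, 0) mm. Which thing starts on which pad varies; each stands within 6 mm of the pad's centre, its place to return to.
- side_tray: The side tray, fixed, empty at the start: a shallow aluminium tray, 260 mm (its x) by 120 mm (its y) outside, rim 15 mm above the table, walls 5 mm, floor 5 mm thick. Origin: centre of its underside, on the table; z up. It lies to the left or to the right of the rack.
- stage_seat (a point): The round seat of the measuring stage, fixed: a flat aluminium disc, 74 mm across, raised 6 mm from the middle of a black square block (130 x 130 mm, 24 mm high). The point is the centre of the seat's upper face, 30 mm above the table; z up. The stage lies on the other side of the rack from the side tray.
- beaker_center (a point): Bystander: an open glass beaker, 68 mm across, 85 mm high, beyond the rack. The point is on its axis, 42 mm up.
- tip_box_center (a point): Bystander: a box of pipette tips, blue with a grey lid, 80 x 115 x 55 mm high, beyond the rack. The point is its centre.
- pipette_center (a point): Bystander: a white pipette lying on the table, 242 mm long, 30 mm wide and 24 mm high, beyond the rack. The point is on its axis 12 mm above the table, near the middle of its length; x runs towards its yellow tip.
There are look-alikes about, which are no part of the job. Of the things that look like the part that bears plate_center, the largest one is meant.

How it is judged:
On the way, in this order (a step that is already met when the one before it is completed fails the run):
1. press head, jar and cell box all stand upright in the side tray while the plate is still in its place in the rack (within 40 mm) (x of head_center in the frame of side_tray between -0.12 and 0.12 m and y of head_center in the frame of side_tray between -0.05 and 0.05 m and z of head_center in the frame of side_tray between 0.035 and 0.057 m and angle between each of head_center, jar_center, cell_box_center's own z axis and vertical below 0.12 rad and x of jar_center in the frame of side_tray between -0.12 and 0.12 m and y of jar_center in the frame of side_tray between -0.05 and 0.05 m and z of jar_center in the frame of side_tray between 0.035 and 0.057 m and x of cell_box_center in the frame of side_tray between -0.12 and 0.12 m and y of cell_box_center in the frame of side_tray between -0.05 and 0.05 m and z of cell_box_center in the frame of side_tray between 0.035 and 0.057 m and distance of plate_center from where it was at the start of the episode below 0.04 m), for 0.2 s.
2. the plate lies flat on the stage's seat, let go, its centre within 12 mm of the seat's, while the three others still stand in the side tray (horizontal distance between plate_center and stage_seat below 0.012 m and z of plate_center in the frame of stage_seat between 0.006 and 0.014 m and angle between plate_center's own z axis and vertical below 0.1 rad and x of head_center in the frame of side_tray between -0.12 and 0.12 m and y of head_center in the frame of side_tray between -0.05 and 0.05 m and z of head_center in the frame of side_tray between 0.035 and 0.057 m and angle between each of head_center, jar_center, cell_box_center's own z axis and vertical below 0.12 rad and x of jar_center in the frame of side_tray between -0.12 and 0.12 m and y of jar_center in the frame of side_tray between -0.05 and 0.05 m and z of jar_center in the frame of side_tray between 0.035 and 0.057 m and x of cell_box_center in the frame of side_tray between -0.12 and 0.12 m and y of cell_box_center in the frame of side_tray between -0.05 and 0.05 m and z of cell_box_center in the frame of side_tray between 0.035 and 0.057 m and contact force between plate and the fingers below 0.1 N), for 0.2 s.
At the end, for the whole second after the job is handed in: The plate lies flat and at rest on the stage's seat, centred within 12 mm; press head, jar and cell box stand upright and at rest in the rack, each within 15 mm of where it stood at the start (horizontal distance between plate_center and stage_seat below 0.012 m and z of plate_center in the frame of stage_seat between 0.006 and 0.014 m and angle between each of plate_center, head_center, jar_center, cell_box_center's own z axis and vertical below 0.1 rad and linear speed of each of plate, head, jar, cell_box below 0.02 m/s and distance of each of head_center, jar_center, cell_box_center from where it was at the start of the episode below 0.015 m); the robot touches nothing.
It fails at once if beaker, tip box or pipette moved by more than 20 mm (distance of any of beaker_center, tip_box_center, pipette_center from where it was at the start of the episode above 0.02 m).
It fails at once if the plate, press head, jar or cell box tipped by more than about 35 degrees (angle between any of plate_center, head_center, jar_center, cell_box_center's own z axis and vertical above 0.6 rad).
It also fails if it takes over 141 s, if anything falls off the work surface, if the arm or the gripper's body presses on something with over 40 N, if the wrist force passes 120 N, or if a joint passes its speed limit or range.

### The arm

A 6-joint arm with a two-finger parallel gripper is mounted at the origin on the work surface. World frame = base frame: x ahead of the robot, y to its left, z up, the work surface at z = 0. Lengths are in m, angles in rad, forces in N, time in s.
With the tool pointing down it reaches from about 0.275 to 0.975 m from the base axis. Payload 8.4 kg.
Tool frame: the origin (TCP) lies on the centre line of the jaws, within the pads' length; the fingertips stand 17 mm ahead of it and the grasp point (between the pads) lies 2 mm behind it; z points along the fingers, y is the line along which they close (so a half turn about z gives the same grasp; the last joint's range is limited). The gripper opens to 92 mm and grips with 3 to 60 N. Pads are 20 mm wide; open, the fingers measure 128 mm over their backs; the gripper's body (75 mm by 189 mm) begins 69 mm behind the grasp point.
Start: joints at [1.322, 0.353, 1.633, -0, 1.155, -0.002], TCP at [0.153, 0.606, 0.232] pointing down, gripper open.
Joint ranges: [-2.63, 2.63], [-0.92, 2.1], [0.06, 2.66], [-1.3, 4.44], [0, 2.69], [-3.02, 3.02]. Speed limits (rad/s): [2.22, 2.22, 2.79, 3.14, 3.14, 3.14].

### API

Orientations are given as a unit quaternion [x, y, z, w].
In Python, from bench import telemetry, cams, sign_off, nets gives the robot as it stands.
- The arm moves only by the tool play_rows, never from a script. Its argument "steps" is a list of rows, each an object of numbers: "jaw": the opening, from -1 (shut) to 1 (fully open); "dx", "dy", "dz": the shift along the world's x, y, z in mm; "yaw": the turn about the world's z in rad. A call has 1 to 8 rows; each row is the pose to reach, as a shift and turn from the pose commanded when the call began; what a row does not reach only later rows make up. A row lasts 1/10 s, in which the tool goes at most 50 mm and 8.59 degrees, less where a joint would pass 70% of its speed; a pose out of reach is approached as far as the arm can. A call with a gripper value outside its range is refused whole. The fingers move at their own pace and stop on an object; "grip_force" is the grip in N (left out, the last holds). Time passes only in rows, so rows that repeat a pose let the fingers close. It gives the time, the measured TCP pose, the force, the opening and the grip force at its end, in the units of the state.
- telemetry.sense(): the state, without advancing time (a new reading comes with each control period).
- cams.grab_frame(name): name is "side" or "top"; returns a dict with "image" (420x560x3 uint8, red, green, blue), "range_z" (420x560 float32, m along the optical axis (not along the pixel's ray), 0 where there is no reading), "fx", "fy", "cx", "cy" (pixels), "view" (4x4, takes a point from world to camera coordinates). Camera axes: x right, y up, looking along -z (the intrinsics and any distortion apply to the point x, -y, -z); pixel columns grow to the right and rows downward; lengths in m; the calibration is good to about 2 mm. A picture is of the moment at which its call begins.
- sign_off(): hands the job in; it is judged then, once.
Trained networks look in the newest picture that a camera, given by its name, has taken for a name from the list of things; names that differ only in an ending like _2 or _b are one class to them, and where a whole thing is asked for, a point or a joint stands for the part that bears it (a point fixed in the world has none). Each returns a list of dicts, best first, with "confidence" (0 to 1); they miss things now and then, are a little off and sometimes report something else, mostly with a low value. They report only what shows in the picture. A call takes as long as a camera call. They do not tell look-alikes from the thing itself.
- nets.spot_in(camera, label): "extent" ([centre column, centre row, width, height] in pixels, round what is visible of it).
The state is a dict: "t": time; "joint_positions": joint angles; "qvel": joint speeds; "tau": joint torques, N m; "ee_pos": TCP position; "ee_rot": TCP orientation; "ft_force": force on the tool from outside, world axes, zero at the start; "ft_torque": the same for the moment, N m; "opening": finger opening in m; "gripper_force": force on a finger pad.
Only numpy, scipy, OpenCV 4.12 (cv2) and the standard library are available. Lean on these libraries where they do the work, as an engineer would, in place of code of your own. Each camera call takes 0.05 s, during which the arm holds its last target. There are 200 camera calls.

## Working session

There is one attempt and no reset: what is moved stays moved. The work goes in short steps, Python scripts to look and compute and a tool call to move; the robot and the scene stay as the last step left them, time stands still between calls to the robot, and variables do not carry over. Pictures are saved under pics/ and viewed, at most 14 in all, crops included, and the job is handed in when it is done.

Besides the shell and the picture viewer there is one more tool, called after "Call:" as name(argument=value, ...) on one line, values as JSON. play_rows: Moves the arm, as the interface text tells. Its arguments: {"type":"object","properties":{"steps":{"type":"array","items":{"type":"object","properties":{"jaw":{"type":"number"},"dx":{"type":"number"},"dy":{"type":"number"},"dz":{"type":"number"},"yaw":{"type":"number"}}}},"grip_force":{"type":"number"}},"required":["steps"]}

```bash
mkdir -p pics; cat > h.py <<'E'
import numpy as np, cv2
from bench import telemetry, cams, sign_off, nets
def world(f):
    z=f['range_z'].astype(float); h,w=z.shape
    c,r=np.meshgrid(np.arange(w),np.arange(h))
    P=np.stack([(c-f['cx'])/f['fx']*z,-(r-f['cy'])/f['fy']*z,-z],-1)
    V=np.linalg.inv(f['view']); return P@V[:3,:3].T+V[:3,3]
def pix(f,p):
    q=f['view']@np.append(p,1); return f['cx']-f['fx']*q[0]/q[2], f['cy']+f['fy']*q[1]/q[2]
def save(f,n,box=None,s=1):
    im=f['image'][:,:,::-1]
    if box: im=im[box[1]:box[3],box[0]:box[2]]
    cv2.imwrite('pics/'+n+'.png',cv2.resize(im,None,fx=s,fy=s))
E
python3 - <<'E'
from h import *
print(telemetry.sense())
names=['plate_center','head_center','jar_center','cell_box_center','rack','side_tray','stage_seat','beaker_center','tip_box_center','pipette_center']
fs=[]
for n in ['top','side']:
    f=cams.grab_frame(n); fs.append(f); np.savez(n+'0.npz',**f)
    W=world(f); print(n,f['fx'],f['cx'],f['cy'],(f['range_z']==0).mean(), np.linalg.inv(f['view'])[:3].round(3).tolist())
    for l in names:
        for d in nets.spot_in(n,l)[:4]:
            e=d['extent']; c,r=int(e[0]),int(e[1]); print(l,np.round(d['confidence'],2),np.round(e),W[min(r,419),min(c,559)].round(3))
    save(f,n+'0',s=1.4)
E
```

```text
{'t': 0.0, 'joint_positions': array([ 1.32159551e+00,  3.53643477e-01,  1.63410717e+00, -7.94820783e-06,
        1.15520784e+00, -2.41371584e-03]), 'qvel': array([-1.50899331e-03,  9.53943586e-05, -7.11981251e-04, -9.81062644e-04,
        1.03624641e-03, -3.23946372e-04]), 'tau': array([-1.90809606e-04, -5.93863142e+01, -3.34203994e+01,  6.96224836e-02,
        2.35717907e-02, -7.10356062e-05]), 'ee_pos': array([0.15257781, 0.60561342, 0.23087814]), 'ee_rot': array([ 1.23079036e-01,  9.92396637e-01, -6.77972167e-04, -8.20830061e-05]), 'ft_force': array([-0.21146857,  0.97228859,  0.19052917]), 'ft_torque': array([ 0.00090924, -0.02119214, -0.01031602]), 'gripper_force': 0.0, 'opening': 0.0919975008711572}
top 441.8434278639175 280.2998675643734 210.64625986164623 0.004081632653061225 [[-0.024, 0.984, -0.174, 0.492], [-1.0, -0.027, -0.014, 0.007], [-0.018, 0.174, 0.985, 0.954]]
plate_center 0.78 [291. 246.  30.  26.] [ 0.581 -0.     0.026]
plate_center 0.69 [207. 252.  21.  25.] [0.574 0.181 0.016]
plate_center 0.63 [368. 268.  22.  23.] [ 0.533 -0.16   0.019]
head_center 0.54 [135. 2
[... 1035 characters left out ...]
76. 276.  17.  16.] [0.571 0.191 0.019]
head_center 0.74 [297. 231.  21.  38.] [0.569 0.075 0.066]
jar_center 0.93 [316. 205.  20.  40.] [ 0.565 -0.05   0.067]
jar_center 0.68 [206. 241.  27.  40.] [0.749 0.2   0.067]
cell_box_center 0.66 [329. 226.  22.  32.] [0.506 0.015 0.063]
cell_box_center 0.36 [231. 203.  55.  42.] [0.782 0.027 0.056]
rack 0.76 [316. 237.  97.  71.] [0.541 0.011 0.008]
side_tray 0.89 [374. 182.  89.  32.] [ 0.471 -0.309  0.008]
stage_seat 0.85 [282. 336.  85.  70.] [0.485 0.345 0.031]
beaker_center 0.64 [206. 239.  26.  42.] [0.748 0.2   0.073]
tip_box_center 0.72 [234. 205.  53.  45.] [0.768 0.035 0.056]
pipette_center 0.8 [282. 167.  71.  22.] [ 0.753 -0.245  0.023]
```

View pics/top0.png

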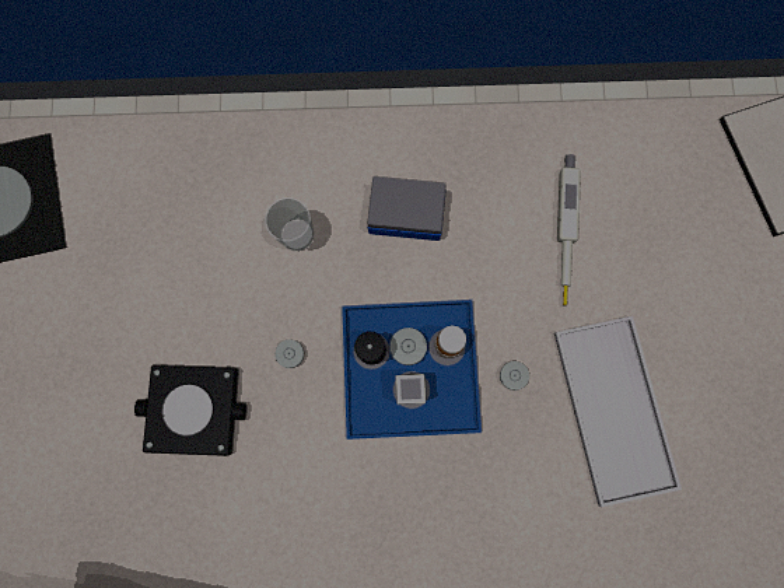

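```bash
cat > m.py <<'E'
from h import *
def cloud(names=('top0','side0')):
    return np.concatenate([world(np.load(n+'.npz')).reshape(-1,3)[np.load(n+'.npz')['range_z'].ravel()>0] for n in names])
def around(P,x,y,r,z0,z1):
    return P[(np.hypot(P[:,0]-x,P[:,1]-y)<r)&(P[:,2]>z0)&(P[:,2]<z1)]
E
python3 - <<'E'
from m import *
for n in ['top0','side0']:
    P=cloud([n]); print(n)
    for l,x,y,r,z0,z1 in [('head',.575,.057,.045,.078,.11),('jar',.575,-.06,.045,.085,.11),('cell',.515,0,.04,.075,.11),('plate',.578,0,.035,.019,.035),('lookL',.574,.181,.04,.008,.05),('lookR',.533,-.16,.03,.008,.05),('seat',.492,.322,.05,.0275,.04),('block',.492,.322,.12,.018,.045),('tray',.47,-.317,.2,.009,.03),('rackrim',.545,-.003,.2,.0135,.022)]:
        q=around(P,x,y,r,z0,z1)
        if len(q)<5: print(l,len(q)); continue
        lo,hi=np.percentile(q,[2,98],axis=0)
        h=cv2.minAreaRect((q[:,:2]*1000).astype(np.float32))
        print(l,len(q),'med',np.median(q,0).round(3),'mid',((lo+hi)/2).round(4),'ext',(hi-lo).round(3),'rect',[np.round(v,1).tolist() for v in h])
f={k:v for k,v in np.load('top0.npz').items()}; save(f,'crop0',(190,190,390,330),4)
E
```

```text
top0
head 390 med [0.574 0.053 0.091] mid [0.5739 0.0532 0.0903] ext [0.039 0.039 0.007] rect [[573.6, 53.7], [41.9, 42.9], 45.0]
jar 307 med [ 0.58  -0.062  0.097] mid [ 0.5805 -0.0618  0.0958] ext [0.035 0.034 0.008] rect [[580.6, -61.7], [37.1, 36.9], 22.3]
cell 425 med [ 0.514 -0.002  0.087] mid [ 0.5143 -0.002   0.087 ] ext [0.038 0.039 0.007] rect [[513.8, -2.0], [39.1, 40.4], 88.6]
plate 546 med [ 0.579 -0.001  0.025] mid [ 0.5789 -0.0012  0.0251] ext [0.05  0.049 0.007] rect [[578.9, -1.3], [52.7, 54.7], 88.9]
lookL 332 med [0.573 0.179 0.016] mid [0.5736 0.1799 0.015 ] ext [0.039 0.039 0.008] rect [[573.6, 179.6], [42.8, 41.2], 1.1]
lookR 344 med [ 0.531 -0.159  0.016] mid [ 0.5315 -0.1593  0.0149] ext [0.038 0.039 0.008] rect [[531.4, -159.1], [42.3, 41.9], 87.8]
seat 987 med [0.493 0.328 0.03 ] mid [0.4926 0.3268 0.0307] ext [0.067 0.067 0.006] rect [[486.4, 324.5], [89.9, 84.5], 69.1]
block 4098 med [0.492 0.325 0.025] mid [0.493  0.327  0.0266] ext [0.124 0.134 0.012] rect [[493.1, 327.7], [163.2, 130.2], 86.4]
tray 1495 med [ 0.516 -0.268  0.014] mid [ 0.48   -0.2643  0
[... 810 characters left out ...]
  0.009] rect [[570.5, 181.0], [42.0, 42.9], 25.7]
lookR 138 med [ 0.529 -0.154  0.016] mid [ 0.5298 -0.1585  0.014 ] ext [0.04  0.042 0.01 ] rect [[529.6, -158.2], [42.0, 44.2], 4.7]
seat 877 med [0.49  0.329 0.03 ] mid [0.4905 0.3282 0.0302] ext [0.066 0.067 0.005] rect [[490.8, 325.7], [72.9, 78.4], 2.3]
block 3660 med [0.487 0.338 0.024] mid [0.4899 0.3304 0.0258] ext [0.124 0.137 0.012] rect [[490.5, 327.6], [164.9, 129.4], 86.8]
tray 748 med [ 0.509 -0.267  0.014] mid [ 0.4783 -0.2621  0.0139] ext [0.264 0.245 0.009] rect [[496.3, -256.2], [315.6, 226.4], 9.3]
rackrim 967 med [0.553 0.055 0.017] mid [0.5441 0.0103 0.0174] ext [0.2   0.362 0.007] rect [[544.6, 7.5], [201.4, 375.2], 1.3]
```

View pics/crop0.png

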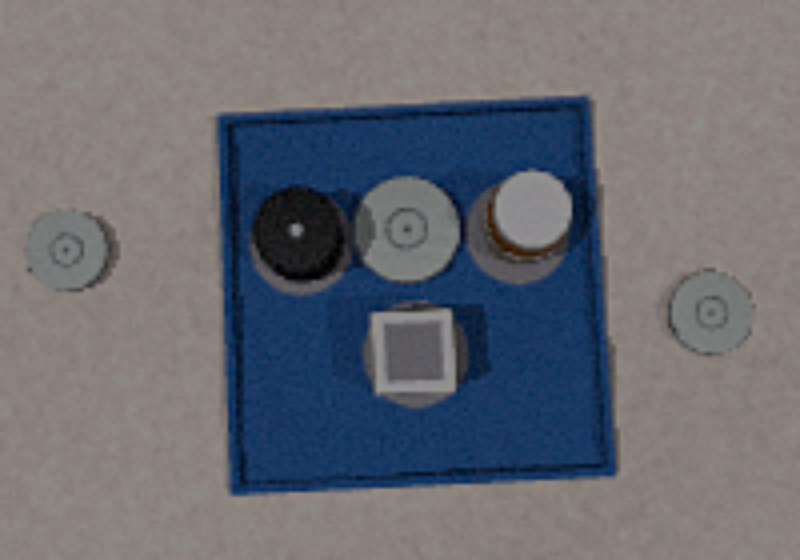

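```bash
python3 - <<'E'
from m import *
for n in ['top0','side0']:
    P=cloud([n]); q=P[(P[:,1]<-.205)&(P[:,0]<.66)&(P[:,0]>.3)&(P[:,2]>.009)&(P[:,2]<.03)]
    print(n,[np.round(v,3) for v in cv2.minAreaRect((q[:,:2]*1000).astype(np.float32))])
    q=P[(abs(P[:,1])<.13)&(P[:,0]<.68)&(P[:,0]>.42)&(P[:,2]>.0135)&(P[:,2]<.022)]
    print([np.round(v,3) for v in cv2.minAreaRect((q[:,:2]*1000).astype(np.float32))])
E
```

```text
top0 [array([ 508.02, -303.13]), array([319.718, 121.968]), np.float64(10.504)]
[array([546.843,  -3.314]), array([200.475, 200.308]), np.float64(1.438)]
side0 [array([  480.21 , -1196.246]), array([ 359.672, 1946.444]), np.float64(0.056)]
[array([544.902,  -2.389]), array([201.364, 205.18 ]), np.float64(1.24)]
```

Call:
play_rows(steps=[{"dx": 180,"dy": -300,"yaw": 0.247,"jaw": 1},{"dx": 180,"dy": -300,"yaw": 0.247,"jaw": 1},{"dx": 180,"dy": -300,"yaw": 0.247,"jaw": 1},{"dx": 180,"dy": -300,"yaw": 0.247,"jaw": 1},{"dx": 180,"dy": -300,"yaw": 0.247,"jaw": 1},{"dx": 180,"dy": -300,"yaw": 0.247,"jaw": 1},{"dx": 180,"dy": -300,"yaw": 0.247,"jaw": 1},{"dx": 180,"dy": -300,"yaw": 0.247,"jaw": 1}])

```text
invalid input at $.steps[0]: expected keys jaw, dx, dy, dz, yaw
```

Call:
play_rows(steps=[{"dx": 180,"dy": -300,"dz": 0,"yaw": 0.247,"jaw": 1},{"dx": 180,"dy": -300,"dz": 0,"yaw": 0.247,"jaw": 1},{"dx": 180,"dy": -300,"dz": 0,"yaw": 0.247,"jaw": 1},{"dx": 180,"dy": -300,"dz": 0,"yaw": 0.247,"jaw": 1},{"dx": 180,"dy": -300,"dz": 0,"yaw": 0.247,"jaw": 1},{"dx": 180,"dy": -300,"dz": 0,"yaw": 0.247,"jaw": 1},{"dx": 180,"dy": -300,"dz": 0,"yaw": 0.247,"jaw": 1},{"dx": 180,"dy": -300,"dz": 0,"yaw": 0.247,"jaw": 1}])

```text
t: 1.9
ee_pos: [0.3348, 0.3017, 0.2317]
ee_rot: [0.002, 1.0, -0.001, 0.0]
ft_force: [0.3, -0.0, 0.0]
opening: 0.092
gripper_force: 0.0
```

```bash
python3 - <<'E'
from m import *
f=dict(np.load('top0.npz')); W=world(f)
m=((W[...,1]<-.205)&(W[...,1]>-.42)&(W[...,0]<.66)&(W[...,0]>.3)&(W[...,2]>.0035)&(W[...,2]<.02)).astype(np.uint8)
m=cv2.morphologyEx(m,cv2.MORPH_OPEN,np.ones((5,5),np.uint8))
n,L,s,_=cv2.connectedComponentsWithStats(m); k=1+s[1:,4].argmax(); q=W[L==k]
print(s[k],[np.round(v,3) for v in cv2.minAreaRect((q[:,:2]*1000).astype(np.float32))])
E
```

```text
[419 322   7  13  71] [array([ 406.175, -266.568]), array([26.73 , 12.172]), np.float64(11.044)]
```

```bash
python3 - <<'E'
from m import *
f=dict(np.load('top0.npz')); V=np.linalg.inv(f['view']); c=[]
for u,v in [(556,333),(630,320),(676,487),(603,503)]:
    u/=1.4;v/=1.4
    d=V[:3,:3]@np.array([(u-f['cx'])/f['fx'],-(v-f['cy'])/f['fy'],-1]); o=V[:3,3]
    c.append((o+d*(.015-o[2])/d[2])[:2])
c=np.array(c);print(c.round(3),c.mean(0),np.linalg.norm(np.diff(c,axis=0),axis=1)); x=c[0]+c[1]-c[2]-c[3];print(np.degrees(np.arctan2(x[1],x[0])))
E
```

```text
[[ 0.593 -0.226]
 [ 0.61  -0.339]
 [ 0.365 -0.383]
 [ 0.345 -0.276]] [ 0.47812808 -0.30638253] [0.11452216 0.24924299 0.10886139]
10.819426197047541
```

Call:
play_rows(steps=[{"dx": 178,"dy": -303,"dz": 0,"yaw": 0,"jaw": 1},{"dx": 178,"dy": -303,"dz": 0,"yaw": 0,"jaw": 1},{"dx": 178,"dy": -303,"dz": 0,"yaw": 0,"jaw": 1},{"dx": 178,"dy": -303,"dz": 0,"yaw": 0,"jaw": 1},{"dx": 178,"dy": -303,"dz": 0,"yaw": 0,"jaw": 1},{"dx": 178,"dy": -303,"dz": 0,"yaw": 0,"jaw": 1},{"dx": 178,"dy": -303,"dz": 0,"yaw": 0,"jaw": 1},{"dx": 178,"dy": -303,"dz": 0,"yaw": 0,"jaw": 1}])

```text
t: 2.7
ee_pos: [0.5135, -0.0007, 0.2318]
ee_rot: [0.002, 1.0, -0.001, 0.001]
ft_force: [0.9, 0.1, 0.0]
opening: 0.0917
gripper_force: 0.0
```

Call:
play_rows(steps=[{"dx": 0,"dy": 0,"dz": -50,"yaw": 0,"jaw": 1},{"dx": 0,"dy": 0,"dz": -100,"yaw": 0,"jaw": 1},{"dx": 0,"dy": 0,"dz": -140,"yaw": 0,"jaw": 1},{"dx": 0,"dy": 0,"dz": -165,"yaw": 0,"jaw": 1},{"dx": 0,"dy": 0,"dz": -177,"yaw": 0,"jaw": 1},{"dx": 0,"dy": 0,"dz": -177,"yaw": 0,"jaw": 1}])

```text
t: 3.3
ee_pos: [0.5098, 0.0038, 0.0535]
ee_rot: [-0.0, 1.0, 0.0, -0.001]
ft_force: [-0.1, -0.0, 0.1]
opening: 0.0919
gripper_force: 0.0
```

Call:
play_rows(steps=[{"dx": 0,"dy": 0,"dz": 0,"yaw": 0,"jaw": -1},{"dx": 0,"dy": 0,"dz": 0,"yaw": 0,"jaw": -1},{"dx": 0,"dy": 0,"dz": 0,"yaw": 0,"jaw": -1},{"dx": 0,"dy": 0,"dz": 0,"yaw": 0,"jaw": -1},{"dx": 0,"dy": 0,"dz": 0,"yaw": 0,"jaw": -1},{"dx": 0,"dy": 0,"dz": 0,"yaw": 0,"jaw": -1},{"dx": 0,"dy": 0,"dz": 0,"yaw": 0,"jaw": -1},{"dx": 0,"dy": 0,"dz": 0,"yaw": 0,"jaw": -1}], grip_force=15)

```text
t: 4.1
ee_pos: [0.5107, 0.0029, 0.0547]
ee_rot: [-0.0, 1.0, -0.0, 0.0]
ft_force: [-0.8, -1.6, 4.0]
opening: 0.0398
gripper_force: 15.0
```

Call:
play_rows(steps=[{"dx": 0,"dy": 0,"dz": 30,"yaw": 0,"jaw": -1},{"dx": 0,"dy": 0,"dz": 70,"yaw": 0,"jaw": -1},{"dx": 0,"dy": 0,"dz": 110,"yaw": 0,"jaw": -1},{"dx": -15,"dy": -45,"dz": 110,"yaw": 0,"jaw": -1},{"dx": -30,"dy": -90,"dz": 110,"yaw": 0,"jaw": -1},{"dx": -45,"dy": -135,"dz": 110,"yaw": 0,"jaw": -1},{"dx": -60,"dy": -180,"dz": 110,"yaw": 0,"jaw": -1},{"dx": -75,"dy": -225,"dz": 110,"yaw": 0,"jaw": -1}])

```text
t: 4.9
ee_pos: [0.4346, -0.2233, 0.1645]
ee_rot: [-0.0, 1.0, 0.0, -0.0]
ft_force: [1.0, -0.4, -1.7]
opening: 0.0398
gripper_force: 15.0
```

Call:
play_rows(steps=[{"dx": -15,"dy": -45,"dz": 0,"yaw": 0,"jaw": -1},{"dx": -30,"dy": -80,"dz": 0,"yaw": 0,"jaw": -1},{"dx": -36,"dy": -99,"dz": 0,"yaw": 0,"jaw": -1},{"dx": -36,"dy": -99,"dz": -40,"yaw": 0,"jaw": -1},{"dx": -36,"dy": -99,"dz": -80,"yaw": 0,"jaw": -1},{"dx": -36,"dy": -99,"dz": -100,"yaw": 0,"jaw": -1},{"dx": -36,"dy": -99,"dz": -109,"yaw": 0,"jaw": -1},{"dx": -36,"dy": -99,"dz": -109,"yaw": 0,"jaw": -1}])

```text
t: 5.7
ee_pos: [0.3991, -0.3204, 0.0546]
ee_rot: [-0.0, 1.0, 0.001, -0.001]
ft_force: [-0.6, -0.3, -1.1]
opening: 0.0401
gripper_force: 15.0
```

Call:
play_rows(steps=[{"dx": 0,"dy": 0,"dz": -1,"yaw": 0,"jaw": 1},{"dx": 0,"dy": 0,"dz": -1,"yaw": 0,"jaw": 1},{"dx": 0,"dy": 0,"dz": -1,"yaw": 0,"jaw": 1},{"dx": 0,"dy": 0,"dz": -1,"yaw": 0,"jaw": 1},{"dx": 0,"dy": 0,"dz": 20,"yaw": 0,"jaw": 1},{"dx": 0,"dy": 0,"dz": 60,"yaw": 0,"jaw": 1},{"dx": 0,"dy": 0,"dz": 105,"yaw": 0,"jaw": 1},{"dx": 30,"dy": 40,"dz": 105,"yaw": 0,"jaw": 1}])

```text
t: 6.5
ee_pos: [0.4312, -0.2857, 0.1664]
ee_rot: [0.002, 1.0, -0.003, 0.004]
ft_force: [1.1, -0.9, -0.8]
opening: 0.0921
gripper_force: 0.0
```

Call:
play_rows(steps=[{"dx": 28,"dy": 41,"dz": 0,"yaw": 0,"jaw": 1},{"dx": 56,"dy": 82,"dz": 0,"yaw": 0,"jaw": 1},{"dx": 84,"dy": 123,"dz": 0,"yaw": 0,"jaw": 1},{"dx": 112,"dy": 164,"dz": 0,"yaw": 0,"jaw": 1},{"dx": 140,"dy": 205,"dz": 0,"yaw": 0,"jaw": 1},{"dx": 149,"dy": 220,"dz": 0,"yaw": 0,"jaw": 1},{"dx": 149,"dy": 220,"dz": 0,"yaw": 0,"jaw": 1},{"dx": 149,"dy": 220,"dz": 0,"yaw": 0,"jaw": 1}])

```text
t: 7.3
ee_pos: [0.578, -0.0614, 0.1604]
ee_rot: [-0.001, 1.0, -0.0, -0.0]
ft_force: [0.0, -0.3, -0.1]
opening: 0.0918
gripper_force: 0.0
```

Call:
play_rows(steps=[{"dx": 0,"dy": 0,"dz": -40,"yaw": 0,"jaw": 1},{"dx": 0,"dy": 0,"dz": -75,"yaw": 0,"jaw": 1},{"dx": 0,"dy": 0,"dz": -100,"yaw": 0,"jaw": 1},{"dx": 0,"dy": 0,"dz": -110,"yaw": 0,"jaw": 1},{"dx": 0,"dy": 0,"dz": -110,"yaw": 0,"jaw": 1}])

```text
t: 7.8
ee_pos: [0.5772, -0.0621, 0.0497]
ee_rot: [0.001, 1.0, 0.0, -0.001]
ft_force: [-0.5, -0.2, -0.8]
opening: 0.0922
gripper_force: 0.0
```

Call:
play_rows(steps=[{"dx": 0,"dy": 0,"dz": 0,"yaw": 0,"jaw": -1},{"dx": 0,"dy": 0,"dz": 0,"yaw": 0,"jaw": -1},{"dx": 0,"dy": 0,"dz": 0,"yaw": 0,"jaw": -1},{"dx": 0,"dy": 0,"dz": 0,"yaw": 0,"jaw": -1},{"dx": 0,"dy": 0,"dz": 0,"yaw": 0,"jaw": -1},{"dx": 0,"dy": 0,"dz": 0,"yaw": 0,"jaw": -1},{"dx": 0,"dy": 0,"dz": 0,"yaw": 0,"jaw": -1},{"dx": 0,"dy": 0,"dz": 0,"yaw": 0,"jaw": -1}])

```text
t: 8.6
ee_pos: [0.5788, -0.0609, 0.0507]
ee_rot: [-0.0, 1.0, -0.0, 0.0]
ft_force: [0.0, -0.5, 1.5]
opening: 0.0414
gripper_force: 15.0
```

Call:
play_rows(steps=[{"dx": 0,"dy": 0,"dz": 30,"yaw": 0,"jaw": -1},{"dx": 0,"dy": 0,"dz": 70,"yaw": 0,"jaw": -1},{"dx": 0,"dy": 0,"dz": 110,"yaw": 0,"jaw": -1},{"dx": -17,"dy": -41,"dz": 110,"yaw": 0,"jaw": -1},{"dx": -34,"dy": -82,"dz": 110,"yaw": 0,"jaw": -1},{"dx": -51,"dy": -123,"dz": 110,"yaw": 0,"jaw": -1},{"dx": -68,"dy": -164,"dz": 110,"yaw": 0,"jaw": -1},{"dx": -85,"dy": -205,"dz": 110,"yaw": 0,"jaw": -1}])

```text
t: 9.4
ee_pos: [0.4926, -0.2673, 0.1605]
ee_rot: [-0.0, 1.0, 0.0, -0.0]
ft_force: [0.5, 0.4, -1.4]
opening: 0.0414
gripper_force: 15.0
```

Call:
play_rows(steps=[{"dx": -12,"dy": -30,"dz": 0,"yaw": 0,"jaw": -1},{"dx": -16,"dy": -40,"dz": 0,"yaw": 0,"jaw": -1},{"dx": -16,"dy": -40,"dz": -30,"yaw": 0,"jaw": -1},{"dx": -16,"dy": -40,"dz": -65,"yaw": 0,"jaw": -1},{"dx": -16,"dy": -40,"dz": -95,"yaw": 0,"jaw": -1},{"dx": -16,"dy": -40,"dz": -109,"yaw": 0,"jaw": -1},{"dx": -16,"dy": -40,"dz": -109,"yaw": 0,"jaw": -1}])

```text
t: 10.1
ee_pos: [0.4771, -0.3048, 0.05]
ee_rot: [-0.0, 1.0, 0.001, -0.001]
ft_force: [-0.3, 0.5, -0.7]
opening: 0.0413
gripper_force: 15.0
```

Call:
play_rows(steps=[{"dx": 0,"dy": 0,"dz": -1,"yaw": 0,"jaw": 1},{"dx": 0,"dy": 0,"dz": -1,"yaw": 0,"jaw": 1},{"dx": 0,"dy": 0,"dz": -1,"yaw": 0,"jaw": 1},{"dx": 0,"dy": 0,"dz": -1,"yaw": 0,"jaw": 1},{"dx": 0,"dy": 0,"dz": 20,"yaw": 0,"jaw": 1},{"dx": 0,"dy": 0,"dz": 60,"yaw": 0,"jaw": 1},{"dx": 0,"dy": 0,"dz": 109,"yaw": 0,"jaw": 1},{"dx": 5,"dy": 40,"dz": 109,"yaw": 0,"jaw": 1}])

```text
t: 10.9
ee_pos: [0.4865, -0.2705, 0.1673]
ee_rot: [0.001, 1.0, -0.003, 0.005]
ft_force: [1.5, 0.6, -0.2]
opening: 0.0921
gripper_force: 0.0
```

Call:
play_rows(steps=[{"dx": 13,"dy": 47,"dz": 0,"yaw": 0,"jaw": 1},{"dx": 26,"dy": 94,"dz": 0,"yaw": 0,"jaw": 1},{"dx": 39,"dy": 141,"dz": 0,"yaw": 0,"jaw": 1},{"dx": 52,"dy": 188,"dz": 0,"yaw": 0,"jaw": 1},{"dx": 65,"dy": 235,"dz": 0,"yaw": 0,"jaw": 1},{"dx": 78,"dy": 282,"dz": 0,"yaw": 0,"jaw": 1},{"dx": 90,"dy": 321,"dz": 0,"yaw": 0,"jaw": 1},{"dx": 90,"dy": 321,"dz": 0,"yaw": 0,"jaw": 1}])

```text
t: 11.7
ee_pos: [0.5741, 0.0593, 0.1612]
ee_rot: [-0.002, 1.0, 0.001, 0.001]
ft_force: [-0.2, -0.8, 0.5]
opening: 0.0923
gripper_force: 0.0
```

Call:
play_rows(steps=[{"dx": 0,"dy": 0,"dz": 0,"yaw": 0,"jaw": 1},{"dx": 0,"dy": 0,"dz": -40,"yaw": 0,"jaw": 1},{"dx": 0,"dy": 0,"dz": -75,"yaw": 0,"jaw": 1},{"dx": 0,"dy": 0,"dz": -95,"yaw": 0,"jaw": 1},{"dx": 0,"dy": 0,"dz": -102,"yaw": 0,"jaw": 1},{"dx": 0,"dy": 0,"dz": -102,"yaw": 0,"jaw": 1}])

```text
t: 12.3
ee_pos: [0.572, 0.0538, 0.0581]
ee_rot: [0.001, 1.0, -0.0, -0.001]
ft_force: [0.3, -0.4, -0.2]
opening: 0.0919
gripper_force: 0.0
```

Call:
play_rows(steps=[{"dx": 0,"dy": 0,"dz": 0,"yaw": 0,"jaw": -1},{"dx": 0,"dy": 0,"dz": 0,"yaw": 0,"jaw": -1},{"dx": 0,"dy": 0,"dz": 0,"yaw": 0,"jaw": -1},{"dx": 0,"dy": 0,"dz": 0,"yaw": 0,"jaw": -1},{"dx": 0,"dy": 0,"dz": 0,"yaw": 0,"jaw": -1},{"dx": 0,"dy": 0,"dz": 0,"yaw": 0,"jaw": -1},{"dx": 0,"dy": 0,"dz": 0,"yaw": 0,"jaw": -1},{"dx": 0,"dy": 0,"dz": 0,"yaw": 0,"jaw": -1}])

```text
t: 13.1
ee_pos: [0.5727, 0.0551, 0.0587]
ee_rot: [-0.0, 1.0, 0.0, 0.0]
ft_force: [0.0, 0.2, 1.8]
opening: 0.0436
gripper_force: 15.0
```

Call:
play_rows(steps=[{"dx": 0,"dy": 0,"dz": 30,"yaw": 0,"jaw": -1},{"dx": 0,"dy": 0,"dz": 70,"yaw": 0,"jaw": -1},{"dx": 0,"dy": 0,"dz": 110,"yaw": 0,"jaw": -1},{"dx": 0,"dy": -46,"dz": 110,"yaw": 0,"jaw": -1},{"dx": -2,"dy": -92,"dz": 110,"yaw": 0,"jaw": -1},{"dx": -4,"dy": -138,"dz": 110,"yaw": 0,"jaw": -1},{"dx": -6,"dy": -184,"dz": 110,"yaw": 0,"jaw": -1},{"dx": -8,"dy": -230,"dz": 110,"yaw": 0,"jaw": -1}])

```text
t: 13.9
ee_pos: [0.564, -0.1765, 0.1682]
ee_rot: [-0.0, 1.0, 0.0, -0.0]
ft_force: [0.7, 0.2, -3.8]
opening: 0.0437
gripper_force: 15.0
```

Call:
play_rows(steps=[{"dx": -3,"dy": -46,"dz": 0,"yaw": 0,"jaw": -1},{"dx": -6,"dy": -90,"dz": 0,"yaw": 0,"jaw": -1},{"dx": -8,"dy": -116,"dz": 0,"yaw": 0,"jaw": -1},{"dx": -8,"dy": -116,"dz": -30,"yaw": 0,"jaw": -1},{"dx": -8,"dy": -116,"dz": -65,"yaw": 0,"jaw": -1},{"dx": -8,"dy": -116,"dz": -95,"yaw": 0,"jaw": -1},{"dx": -8,"dy": -116,"dz": -109,"yaw": 0,"jaw": -1},{"dx": -8,"dy": -116,"dz": -109,"yaw": 0,"jaw": -1}])

```text
t: 14.7
ee_pos: [0.5557, -0.2904, 0.0578]
ee_rot: [-0.0, 1.0, 0.001, -0.001]
ft_force: [0.6, 0.1, -2.0]
opening: 0.0438
gripper_force: 15.0
```

Call:
play_rows(steps=[{"dx": 0,"dy": 0,"dz": -1,"yaw": 0,"jaw": 1},{"dx": 0,"dy": 0,"dz": -1,"yaw": 0,"jaw": 1},{"dx": 0,"dy": 0,"dz": -1,"yaw": 0,"jaw": 1},{"dx": 0,"dy": 0,"dz": -1,"yaw": 0,"jaw": 1},{"dx": 0,"dy": 0,"dz": 20,"yaw": 0,"jaw": 1},{"dx": 0,"dy": 0,"dz": 60,"yaw": 0,"jaw": 1},{"dx": 0,"dy": 0,"dz": 109,"yaw": 0,"jaw": 1},{"dx": 0,"dy": 0,"dz": 109,"yaw": 0,"jaw": 1}])

```text
t: 15.5
ee_pos: [0.5603, -0.2928, 0.1758]
ee_rot: [-0.0, 1.0, -0.003, 0.005]
ft_force: [1.1, 0.2, 0.9]
opening: 0.0921
gripper_force: 0.0
```

```bash
python3 - <<'E'
from m import *
print(telemetry.sense()['ee_pos'])
for n in ['top','side']:
    f=cams.grab_frame(n); np.savez(n+'1.npz',**f); save(f,n+'1',s=1.4)
    P=cloud([n+'1'])
    for l,x,y,r,z0,z1 in [('head',.557,-.291,.04,.078,.11),('jar',.478,-.306,.04,.085,.11),('cell',.40,-.321,.04,.075,.11),('plate',.577,0,.04,.019,.035)]:
        q=around(P,x,y,r,z0,z1)
        if len(q)<5: print(l,len(q)); continue
        print(n,l,len(q),np.median(q,0).round(3),[np.round(v,1).tolist() for v in cv2.minAreaRect((q[:,:2]*1000).astype(np.float32))])
E
```

```text
[ 0.56028996 -0.29279217  0.17580151]
top head 10 [ 0.536 -0.288  0.088] [[547.3, -299.7], [9.4, 39.5], 44.6]
top jar 353 [ 0.479 -0.304  0.096] [[479.6, -305.0], [38.2, 35.6], 88.8]
top cell 507 [ 0.403 -0.318  0.086] [[402.9, -320.3], [39.3, 40.9], 0.1]
top plate 546 [ 0.579 -0.001  0.025] [[578.9, -1.3], [52.8, 54.9], 88.7]
side head 134 [ 0.553 -0.282  0.091] [[553.7, -288.1], [45.3, 42.0], 87.2]
side jar 112 [ 0.476 -0.297  0.096] [[477.3, -302.6], [37.1, 38.5], 76.5]
side cell 150 [ 0.4   -0.31   0.087] [[400.5, -320.5], [40.2, 47.5], 0.9]
side plate 260 [0.576 0.004 0.025] [[577.5, -0.6], [52.6, 58.2], 21.9]
```

View pics/top1.png

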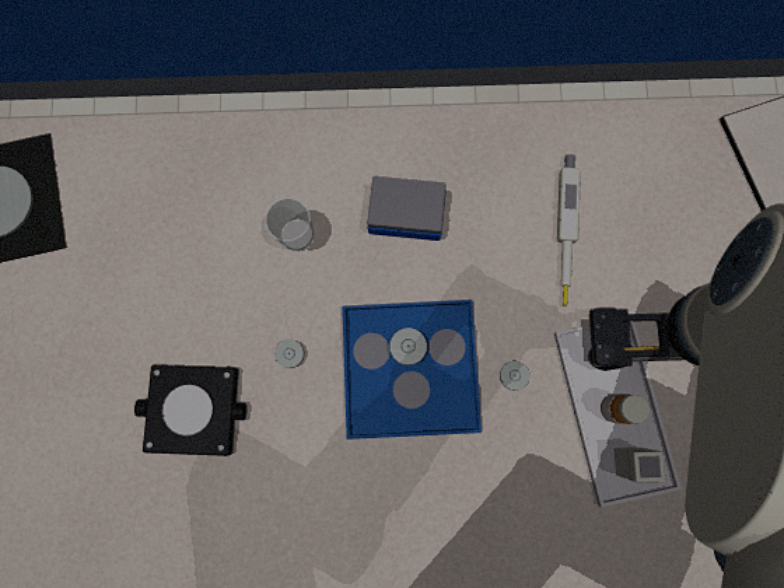

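Call:
play_rows(steps=[{"dx": 4,"dy": 48,"dz": 0,"yaw": 0,"jaw": 1},{"dx": 7,"dy": 96,"dz": 0,"yaw": 0,"jaw": 1},{"dx": 10,"dy": 144,"dz": 0,"yaw": 0,"jaw": 1},{"dx": 13,"dy": 192,"dz": 0,"yaw": 0,"jaw": 1},{"dx": 16,"dy": 240,"dz": 0,"yaw": 0,"jaw": 1},{"dx": 20,"dy": 289,"dz": 0,"yaw": 0,"jaw": 1},{"dx": 20,"dy": 289,"dz": 0,"yaw": 0,"jaw": 1},{"dx": 20,"dy": 289,"dz": 0,"yaw": 0,"jaw": 1}])

```text
t: 16.4
ee_pos: [0.5758, -0.001, 0.1672]
ee_rot: [-0.002, 1.0, -0.0, -0.001]
ft_force: [-0.3, -0.7, 0.6]
opening: 0.0919
gripper_force: 0.0
```

Call:
play_rows(steps=[{"dx": 0,"dy": 0,"dz": -40,"yaw": 0,"jaw": 1},{"dx": 0,"dy": 0,"dz": -80,"yaw": 0,"jaw": 1},{"dx": 0,"dy": 0,"dz": -110,"yaw": 0,"jaw": 1},{"dx": 0,"dy": 0,"dz": -128,"yaw": 0,"jaw": 1},{"dx": 0,"dy": 0,"dz": -136,"yaw": 0,"jaw": 1},{"dx": 0,"dy": 0,"dz": -141,"yaw": 0,"jaw": 1},{"dx": 0,"dy": 0,"dz": -141,"yaw": 0,"jaw": 1},{"dx": 0,"dy": 0,"dz": -141,"yaw": 0,"jaw": 1}])

```text
t: 17.2
ee_pos: [0.5773, -0.0023, 0.0284]
ee_rot: [0.0, 1.0, -0.0, 0.001]
ft_force: [0.4, 0.0, -0.0]
opening: 0.0919
gripper_force: 0.0
```

Call:
play_rows(steps=[{"dx": 0,"dy": 0,"dz": 0,"yaw": 0,"jaw": -1},{"dx": 0,"dy": 0,"dz": 0,"yaw": 0,"jaw": -1},{"dx": 0,"dy": 0,"dz": 0,"yaw": 0,"jaw": -1},{"dx": 0,"dy": 0,"dz": 0,"yaw": 0,"jaw": -1},{"dx": 0,"dy": 0,"dz": 0,"yaw": 0,"jaw": -1},{"dx": 0,"dy": 0,"dz": 0,"yaw": 0,"jaw": -1},{"dx": 0,"dy": 0,"dz": 0,"yaw": 0,"jaw": -1},{"dx": 0,"dy": 0,"dz": 0,"yaw": 0,"jaw": -1}], grip_force=20)

```text
t: 18.0
ee_pos: [0.5768, -0.0018, 0.0277]
ee_rot: [-0.0, 1.0, 0.0, 0.0]
ft_force: [-0.0, 2.8, 4.4]
opening: 0.0543
gripper_force: 20.0
```

Call:
play_rows(steps=[{"dx": 0,"dy": 0,"dz": 15,"yaw": 0,"jaw": -1},{"dx": 0,"dy": 0,"dz": 40,"yaw": 0,"jaw": -1},{"dx": 0,"dy": 0,"dz": 70,"yaw": 0,"jaw": -1},{"dx": 0,"dy": 0,"dz": 70,"yaw": 0,"jaw": -1},{"dx": 0,"dy": 0,"dz": 70,"yaw": 0,"jaw": -1}])

```text
t: 18.5
ee_pos: [0.5768, -0.0021, 0.0982]
ee_rot: [-0.0, 1.0, -0.0, 0.001]
ft_force: [-0.6, -0.6, -3.3]
opening: 0.0542
gripper_force: 20.0
```

```bash
python3 - <<'E'
from m import *
s=telemetry.sense(); print(s['ee_pos'],s['opening'],s['ft_force'])
f=cams.grab_frame('side'); np.savez('side2.npz',**f)
u,v=map(int,pix(f,[.5766,-.0024,.095])); print(u,v, pix(f,[.5766,-.0024,.099]))
save(f,'side2',(u-60,v-60,u+60,v+60),5)
E
```

```text
[ 0.57682733 -0.00208071  0.09819002] 0.05418015653984862 [-0.55165918 -0.56234439 -3.26956659]
305 203 (np.float64(305.71771425840274), np.float64(202.52355418327463))
```

View pics/side2.png

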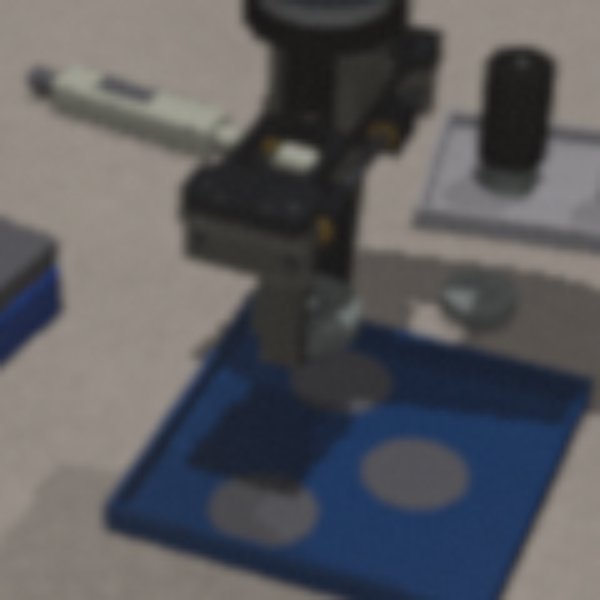

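```bash
python3 - <<'E'
from m import *
f=dict(np.load('side2.npz')); W=world(f)
# crop px (320..356,285..350)/5 + (245,143)
r=W[201:214,307:317]; 
np.set_printoptions(precision=3,suppress=True,linewidth=200)
print(r[::2,::2].reshape(-1,15))
f=cams.grab_frame('side'); save(f,'side3',(275,180,340,230),12); 
q=world(f)[202:213,309:316].reshape(-1,3); c=q.mean(0); print(c,np.linalg.svd(q-c)[2][2])
E
```

```text
[[ 0.577 -0.011  0.098  0.573 -0.017  0.095  0.568 -0.018  0.096  0.564 -0.02   0.096  0.56  -0.025  0.094]
 [ 0.575 -0.006  0.095  0.57  -0.009  0.095  0.566 -0.012  0.095  0.561 -0.013  0.096  0.556 -0.015  0.095]
 [ 0.571  0.002  0.096  0.566  0.001  0.097  0.561 -0.     0.097  0.556  0.     0.099  0.553 -0.006  0.096]
 [ 0.569  0.008  0.095  0.563  0.009  0.097  0.56   0.003  0.094  0.555  0.003  0.096  0.55   0.001  0.096]
 [ 0.565  0.017  0.095  0.56   0.016  0.096  0.556  0.012  0.095  0.552  0.008  0.094  0.55  -0.001  0.088]
 [ 0.564  0.02   0.091  0.559  0.019  0.093  0.556  0.014  0.09   0.552  0.008  0.088  0.582 -0.095  0.007]
 [ 0.563  0.022  0.087  0.559  0.019  0.086  0.589 -0.081  0.007  0.584 -0.083  0.008  0.58  -0.089  0.005]]
[ 0.559 -0.003  0.09 ] [-0.946 -0.311  0.088]
```

View pics/side3.png

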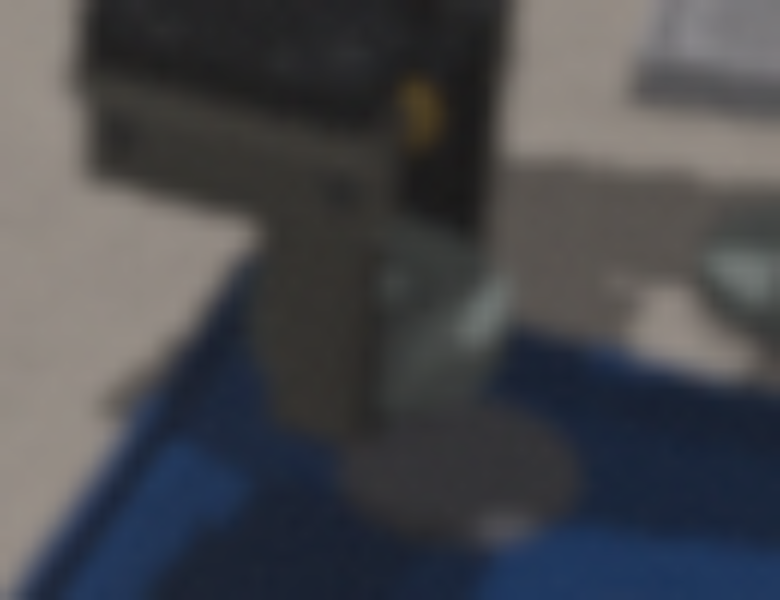

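Call:
play_rows(steps=[{"dx": -11,"dy": 41,"dz": 0,"yaw": 0,"jaw": -1},{"dx": -22,"dy": 82,"dz": 0,"yaw": 0,"jaw": -1},{"dx": -33,"dy": 123,"dz": 0,"yaw": 0,"jaw": -1},{"dx": -44,"dy": 164,"dz": 0,"yaw": 0,"jaw": -1},{"dx": -55,"dy": 205,"dz": 0,"yaw": 0,"jaw": -1},{"dx": -66,"dy": 246,"dz": 0,"yaw": 0,"jaw": -1},{"dx": -77,"dy": 287,"dz": 0,"yaw": 0,"jaw": -1},{"dx": -87,"dy": 328,"dz": 0,"yaw": 0,"jaw": -1}])

```text
t: 19.4
ee_pos: [0.488, 0.327, 0.096]
ee_rot: [-0.0, 1.0, -0.001, -0.001]
ft_force: [0.4, 0.2, -3.0]
opening: 0.0544
gripper_force: 20.0
```

Call:
play_rows(steps=[{"dx": 0,"dy": 0,"dz": 0,"yaw": 0,"jaw": -1},{"dx": 0,"dy": 0,"dz": 0,"yaw": 0,"jaw": -1},{"dx": 0,"dy": 0,"dz": -20,"yaw": 0,"jaw": -1},{"dx": 0,"dy": 0,"dz": -35,"yaw": 0,"jaw": -1},{"dx": 0,"dy": 0,"dz": -42,"yaw": 0,"jaw": -1},{"dx": 0,"dy": 0,"dz": -44,"yaw": 0,"jaw": -1},{"dx": 0,"dy": 0,"dz": -44,"yaw": 0,"jaw": -1},{"dx": 0,"dy": 0,"dz": -44,"yaw": 0,"jaw": -1}])

```text
t: 20.2
ee_pos: [0.4901, 0.3258, 0.0537]
ee_rot: [0.0, 1.0, 0.0, 0.0]
ft_force: [-0.7, 0.7, -3.7]
opening: 0.0545
gripper_force: 20.0
```

Call:
play_rows(steps=[{"dx": 0,"dy": 0,"dz": -1,"yaw": 0,"jaw": -1},{"dx": 0,"dy": 0,"dz": -1,"yaw": 0,"jaw": 1},{"dx": 0,"dy": 0,"dz": -1,"yaw": 0,"jaw": 1},{"dx": 0,"dy": 0,"dz": -1,"yaw": 0,"jaw": 1},{"dx": 0,"dy": 0,"dz": -1,"yaw": 0,"jaw": 1},{"dx": 0,"dy": 0,"dz": 0,"yaw": 0,"jaw": 1},{"dx": 0,"dy": 0,"dz": 50,"yaw": 0,"jaw": 1},{"dx": 0,"dy": 0,"dz": 100,"yaw": 0,"jaw": 1}])

```text
t: 21.0
ee_pos: [0.4886, 0.3254, 0.1534]
ee_rot: [-0.0, 1.0, -0.001, -0.002]
ft_force: [0.5, 0.5, -0.3]
opening: 0.0917
gripper_force: 0.0
```

Call:
play_rows(steps=[{"dx": 20,"dy": -48,"dz": 6,"yaw": 0,"jaw": 1},{"dx": 30,"dy": -96,"dz": 6,"yaw": 0,"jaw": 1},{"dx": 40,"dy": -144,"dz": 6,"yaw": 0,"jaw": 1},{"dx": 50,"dy": -192,"dz": 6,"yaw": 0,"jaw": 1},{"dx": 60,"dy": -240,"dz": 6,"yaw": 0,"jaw": 1},{"dx": 60,"dy": -280,"dz": 6,"yaw": 0,"jaw": 1},{"dx": 60,"dy": -280,"dz": 6,"yaw": 0,"jaw": 1}])

```text
t: 21.7
ee_pos: [0.5496, 0.0419, 0.1597]
ee_rot: [0.002, 1.0, -0.001, -0.0]
ft_force: [-0.2, 1.1, -0.7]
opening: 0.0918
gripper_force: 0.0
```

```bash
python3 - <<'E'
from m import *
print(telemetry.sense()['ee_pos'])
for n in ['top','side']:
    f=cams.grab_frame(n); np.savez(n+'3.npz',**f)
    if n=='top': save(f,'top3',s=1.4)
    P=cloud([n+'3'])
    for l,x,y,r,z0,z1 in [('plate',.49,.326,.05,.044,.06),('seatblock',.492,.327,.12,.018,.06),('head',.557,-.291,.04,.078,.11)]:
        q=around(P,x,y,r,z0,z1)
        if len(q)<5: print(l,len(q)); continue
        print(n,l,len(q),np.median(q,0).round(3),[np.round(v,1).tolist() for v in cv2.minAreaRect((q[:,:2]*1000).astype(np.float32))])
E
```

```text
[0.54962053 0.04191721 0.1596871 ]
top plate 618 [0.493 0.324 0.05 ] [[492.6, 324.7], [54.5, 54.8], 32.5]
top seatblock 4107 [0.492 0.322 0.025] [[493.3, 327.6], [163.1, 130.0], 86.6]
top head 424 [ 0.556 -0.289  0.09 ] [[556.4, -290.5], [43.9, 40.9], 89.0]
side plate 549 [0.489 0.328 0.05 ] [[490.6, 325.5], [53.8, 57.0], 25.8]
side seatblock 3673 [0.485 0.342 0.025] [[490.5, 327.7], [163.2, 130.4], 86.7]
side head 134 [ 0.552 -0.282  0.091] [[554.6, -289.2], [42.0, 41.8], 57.6]
```

View pics/top3.png

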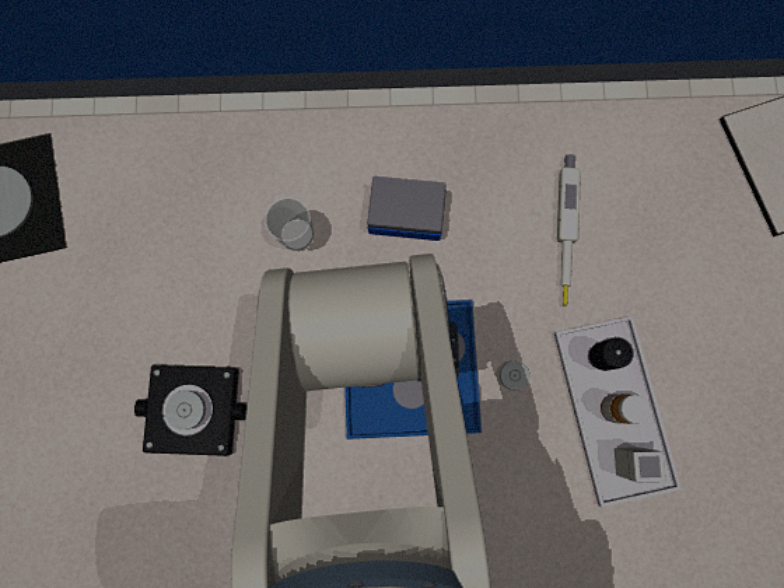

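Call:
play_rows(steps=[{"dx": 1,"dy": -48,"dz": 0,"yaw": 0,"jaw": 1},{"dx": 2,"dy": -96,"dz": 0,"yaw": 0,"jaw": 1},{"dx": 3,"dy": -144,"dz": 0,"yaw": 0,"jaw": 1},{"dx": 4,"dy": -192,"dz": 0,"yaw": 0,"jaw": 1},{"dx": 5,"dy": -240,"dz": 0,"yaw": 0,"jaw": 1},{"dx": 6,"dy": -288,"dz": 0,"yaw": 0,"jaw": 1},{"dx": 7,"dy": -337,"dz": 0,"yaw": 0,"jaw": 1},{"dx": 7,"dy": -337,"dz": 0,"yaw": 0,"jaw": 1}])

```text
t: 22.6
ee_pos: [0.5577, -0.2948, 0.1597]
ee_rot: [0.001, 1.0, -0.001, 0.001]
ft_force: [1.0, 0.9, -0.0]
opening: 0.0917
gripper_force: 0.0
```

Call:
play_rows(steps=[{"dx": 0,"dy": 0,"dz": 0,"yaw": 0,"jaw": 1},{"dx": 0,"dy": 0,"dz": 0,"yaw": 0,"jaw": 1},{"dx": 0,"dy": 0,"dz": -40,"yaw": 0,"jaw": 1},{"dx": 0,"dy": 0,"dz": -75,"yaw": 0,"jaw": 1},{"dx": 0,"dy": 0,"dz": -95,"yaw": 0,"jaw": 1},{"dx": 0,"dy": 0,"dz": -101,"yaw": 0,"jaw": 1},{"dx": 0,"dy": 0,"dz": -101,"yaw": 0,"jaw": 1}])

```text
t: 23.3
ee_pos: [0.5567, -0.2893, 0.0582]
ee_rot: [-0.001, 1.0, 0.0, -0.001]
ft_force: [-0.2, 0.3, 0.1]
opening: 0.0916
gripper_force: 0.0
```

Call:
play_rows(steps=[{"dx": 0,"dy": 0,"dz": 0,"yaw": 0,"jaw": -1},{"dx": 0,"dy": 0,"dz": 0,"yaw": 0,"jaw": -1},{"dx": 0,"dy": 0,"dz": 0,"yaw": 0,"jaw": -1},{"dx": 0,"dy": 0,"dz": 0,"yaw": 0,"jaw": -1},{"dx": 0,"dy": 0,"dz": 0,"yaw": 0,"jaw": -1},{"dx": 0,"dy": 0,"dz": 0,"yaw": 0,"jaw": -1},{"dx": 0,"dy": 0,"dz": 0,"yaw": 0,"jaw": -1},{"dx": 0,"dy": 0,"dz": 0,"yaw": 0,"jaw": -1}], grip_force=15)

```text
t: 24.1
ee_pos: [0.5567, -0.291, 0.0587]
ee_rot: [-0.0, 1.0, -0.0, 0.0]
ft_force: [-0.2, 0.8, 2.2]
opening: 0.0436
gripper_force: 15.0
```

Call:
play_rows(steps=[{"dx": 0,"dy": 0,"dz": 30,"yaw": 0,"jaw": -1},{"dx": 0,"dy": 0,"dz": 70,"yaw": 0,"jaw": -1},{"dx": 0,"dy": 0,"dz": 110,"yaw": 0,"jaw": -1},{"dx": 2,"dy": 46,"dz": 110,"yaw": 0,"jaw": -1},{"dx": 4,"dy": 92,"dz": 110,"yaw": 0,"jaw": -1},{"dx": 6,"dy": 138,"dz": 110,"yaw": 0,"jaw": -1},{"dx": 8,"dy": 184,"dz": 110,"yaw": 0,"jaw": -1},{"dx": 10,"dy": 230,"dz": 110,"yaw": 0,"jaw": -1}])

```text
t: 24.9
ee_pos: [0.5661, -0.0592, 0.1683]
ee_rot: [0.0, 1.0, 0.0, -0.0]
ft_force: [0.3, 0.5, -3.2]
opening: 0.0435
gripper_force: 15.0
```

Call:
play_rows(steps=[{"dx": 2,"dy": 46,"dz": 0,"yaw": 0,"jaw": -1},{"dx": 4,"dy": 90,"dz": 0,"yaw": 0,"jaw": -1},{"dx": 6,"dy": 114,"dz": 0,"yaw": 0,"jaw": -1},{"dx": 6,"dy": 114,"dz": -30,"yaw": 0,"jaw": -1},{"dx": 6,"dy": 114,"dz": -65,"yaw": 0,"jaw": -1},{"dx": 6,"dy": 114,"dz": -95,"yaw": 0,"jaw": -1},{"dx": 6,"dy": 114,"dz": -109,"yaw": 0,"jaw": -1},{"dx": 6,"dy": 114,"dz": -109,"yaw": 0,"jaw": -1}])

```text
t: 25.7
ee_pos: [0.5716, 0.053, 0.058]
ee_rot: [-0.0, 1.0, -0.0, -0.002]
ft_force: [-0.0, 0.6, -2.0]
opening: 0.0436
gripper_force: 15.0
```

Call:
play_rows(steps=[{"dx": 0,"dy": 0,"dz": -1,"yaw": 0,"jaw": 1},{"dx": 0,"dy": 0,"dz": -1,"yaw": 0,"jaw": 1},{"dx": 0,"dy": 0,"dz": -1,"yaw": 0,"jaw": 1},{"dx": 0,"dy": 0,"dz": -1,"yaw": 0,"jaw": 1},{"dx": 0,"dy": 0,"dz": 20,"yaw": 0,"jaw": 1},{"dx": 0,"dy": 0,"dz": 60,"yaw": 0,"jaw": 1},{"dx": 0,"dy": 0,"dz": 101,"yaw": 0,"jaw": 1},{"dx": -10,"dy": -40,"dz": 101,"yaw": 0,"jaw": 1}])

```text
t: 26.5
ee_pos: [0.5674, 0.0154, 0.1666]
ee_rot: [-0.002, 1.0, 0.001, 0.005]
ft_force: [0.2, -0.7, 0.1]
opening: 0.0918
gripper_force: 0.0
```

Call:
play_rows(steps=[{"dx": -13,"dy": -47,"dz": 0,"yaw": 0,"jaw": 1},{"dx": -26,"dy": -94,"dz": 0,"yaw": 0,"jaw": 1},{"dx": -39,"dy": -141,"dz": 0,"yaw": 0,"jaw": 1},{"dx": -52,"dy": -188,"dz": 0,"yaw": 0,"jaw": 1},{"dx": -65,"dy": -235,"dz": 0,"yaw": 0,"jaw": 1},{"dx": -76,"dy": -282,"dz": 0,"yaw": 0,"jaw": 1},{"dx": -85,"dy": -319,"dz": 0,"yaw": 0,"jaw": 1},{"dx": -85,"dy": -319,"dz": 0,"yaw": 0,"jaw": 1}])

```text
t: 27.3
ee_pos: [0.4769, -0.3101, 0.1612]
ee_rot: [0.002, 1.0, -0.001, 0.001]
ft_force: [0.8, 0.3, -0.3]
opening: 0.0916
gripper_force: 0.0
```

Call:
play_rows(steps=[{"dx": 0,"dy": 0,"dz": 0,"yaw": 0,"jaw": 1},{"dx": 0,"dy": 0,"dz": 0,"yaw": 0,"jaw": 1},{"dx": 0,"dy": 0,"dz": -40,"yaw": 0,"jaw": 1},{"dx": 0,"dy": 0,"dz": -75,"yaw": 0,"jaw": 1},{"dx": 0,"dy": 0,"dz": -102,"yaw": 0,"jaw": 1},{"dx": 0,"dy": 0,"dz": -110,"yaw": 0,"jaw": 1},{"dx": 0,"dy": 0,"dz": -110,"yaw": 0,"jaw": 1}])

```text
t: 28.0
ee_pos: [0.4775, -0.3045, 0.0499]
ee_rot: [-0.001, 1.0, 0.001, -0.001]
ft_force: [-0.3, 0.5, 0.2]
opening: 0.092
gripper_force: 0.0
```

Call:
play_rows(steps=[{"dx": 0,"dy": 0,"dz": 0,"yaw": 0,"jaw": -1},{"dx": 0,"dy": 0,"dz": 0,"yaw": 0,"jaw": -1},{"dx": 0,"dy": 0,"dz": 0,"yaw": 0,"jaw": -1},{"dx": 0,"dy": 0,"dz": 0,"yaw": 0,"jaw": -1},{"dx": 0,"dy": 0,"dz": 0,"yaw": 0,"jaw": -1},{"dx": 0,"dy": 0,"dz": 0,"yaw": 0,"jaw": -1},{"dx": 0,"dy": 0,"dz": 0,"yaw": 0,"jaw": -1},{"dx": 0,"dy": 0,"dz": 0,"yaw": 0,"jaw": -1}])

```text
t: 28.8
ee_pos: [0.4777, -0.306, 0.0507]
ee_rot: [-0.0, 1.0, 0.0, -0.0]
ft_force: [-0.2, 0.1, 2.1]
opening: 0.0417
gripper_force: 15.0
```

Call:
play_rows(steps=[{"dx": 0,"dy": 0,"dz": 30,"yaw": 0,"jaw": -1},{"dx": 0,"dy": 0,"dz": 70,"yaw": 0,"jaw": -1},{"dx": 0,"dy": 0,"dz": 110,"yaw": 0,"jaw": -1},{"dx": 17,"dy": 41,"dz": 110,"yaw": 0,"jaw": -1},{"dx": 34,"dy": 82,"dz": 110,"yaw": 0,"jaw": -1},{"dx": 51,"dy": 123,"dz": 110,"yaw": 0,"jaw": -1},{"dx": 68,"dy": 164,"dz": 110,"yaw": 0,"jaw": -1},{"dx": 85,"dy": 205,"dz": 110,"yaw": 0,"jaw": -1}])

```text
t: 29.6
ee_pos: [0.5629, -0.0993, 0.1604]
ee_rot: [0.0, 1.0, -0.0, -0.0]
ft_force: [-0.1, -0.7, -1.0]
opening: 0.0415
gripper_force: 15.0
```

Call:
play_rows(steps=[{"dx": 12,"dy": 30,"dz": 0,"yaw": 0,"jaw": -1},{"dx": 16,"dy": 39,"dz": 0,"yaw": 0,"jaw": -1},{"dx": 16,"dy": 39,"dz": -30,"yaw": 0,"jaw": -1},{"dx": 16,"dy": 39,"dz": -65,"yaw": 0,"jaw": -1},{"dx": 16,"dy": 39,"dz": -95,"yaw": 0,"jaw": -1},{"dx": 16,"dy": 39,"dz": -109,"yaw": 0,"jaw": -1},{"dx": 16,"dy": 39,"dz": -109,"yaw": 0,"jaw": -1}])

```text
t: 30.3
ee_pos: [0.5775, -0.0624, 0.05]
ee_rot: [0.0, 1.0, 0.0, -0.001]
ft_force: [-0.2, -0.1, -0.5]
opening: 0.0417
gripper_force: 15.0
```

Call:
play_rows(steps=[{"dx": 0,"dy": 0,"dz": -1,"yaw": 0,"jaw": 1},{"dx": 0,"dy": 0,"dz": -1,"yaw": 0,"jaw": 1},{"dx": 0,"dy": 0,"dz": -1,"yaw": 0,"jaw": 1},{"dx": 0,"dy": 0,"dz": -1,"yaw": 0,"jaw": 1},{"dx": 0,"dy": 0,"dz": 20,"yaw": 0,"jaw": 1},{"dx": 0,"dy": 0,"dz": 60,"yaw": 0,"jaw": 1},{"dx": 0,"dy": 0,"dz": 109,"yaw": 0,"jaw": 1},{"dx": -20,"dy": -40,"dz": 109,"yaw": 0,"jaw": 1}])

```text
t: 31.1
ee_pos: [0.5644, -0.1004, 0.1674]
ee_rot: [-0.002, 1.0, -0.001, 0.006]
ft_force: [1.5, -0.5, 0.0]
opening: 0.092
gripper_force: 0.0
```

Call:
play_rows(steps=[{"dx": -28,"dy": -39,"dz": 0,"yaw": 0,"jaw": 1},{"dx": -56,"dy": -78,"dz": 0,"yaw": 0,"jaw": 1},{"dx": -84,"dy": -117,"dz": 0,"yaw": 0,"jaw": 1},{"dx": -112,"dy": -156,"dz": 0,"yaw": 0,"jaw": 1},{"dx": -140,"dy": -195,"dz": 0,"yaw": 0,"jaw": 1},{"dx": -159,"dy": -219,"dz": 0,"yaw": 0,"jaw": 1},{"dx": -159,"dy": -219,"dz": 0,"yaw": 0,"jaw": 1},{"dx": -159,"dy": -219,"dz": 0,"yaw": 0,"jaw": 1}])

```text
t: 31.9
ee_pos: [0.3995, -0.3213, 0.1609]
ee_rot: [0.001, 1.0, -0.0, 0.0]
ft_force: [0.1, -0.1, -0.5]
opening: 0.0918
gripper_force: 0.0
```

Call:
play_rows(steps=[{"dx": 0,"dy": 0,"dz": 0,"yaw": 0,"jaw": 1},{"dx": 0,"dy": 0,"dz": -40,"yaw": 0,"jaw": 1},{"dx": 0,"dy": 0,"dz": -75,"yaw": 0,"jaw": 1},{"dx": 0,"dy": 0,"dz": -98,"yaw": 0,"jaw": 1},{"dx": 0,"dy": 0,"dz": -106,"yaw": 0,"jaw": 1},{"dx": 0,"dy": 0,"dz": -106,"yaw": 0,"jaw": 1}])

```text
t: 32.5
ee_pos: [0.3999, -0.3198, 0.0539]
ee_rot: [-0.001, 1.0, 0.001, -0.001]
ft_force: [0.2, 0.8, 0.3]
opening: 0.092
gripper_force: 0.0
```

Call:
play_rows(steps=[{"dx": 0,"dy": 0,"dz": 0,"yaw": 0,"jaw": -1},{"dx": 0,"dy": 0,"dz": 0,"yaw": 0,"jaw": -1},{"dx": 0,"dy": 0,"dz": 0,"yaw": 0,"jaw": -1},{"dx": 0,"dy": 0,"dz": 0,"yaw": 0,"jaw": -1},{"dx": 0,"dy": 0,"dz": 0,"yaw": 0,"jaw": -1},{"dx": 0,"dy": 0,"dz": 0,"yaw": 0,"jaw": -1},{"dx": 0,"dy": 0,"dz": 0,"yaw": 0,"jaw": -1},{"dx": 0,"dy": 0,"dz": 0,"yaw": 0,"jaw": -1}])

```text
t: 33.3
ee_pos: [0.3996, -0.3209, 0.0547]
ee_rot: [-0.0, 1.0, 0.0, -0.0]
ft_force: [-1.2, 0.4, 2.0]
opening: 0.0396
gripper_force: 15.0
```

Call:
play_rows(steps=[{"dx": 0,"dy": 0,"dz": 30,"yaw": 0,"jaw": -1},{"dx": 0,"dy": 0,"dz": 70,"yaw": 0,"jaw": -1},{"dx": 0,"dy": 0,"dz": 110,"yaw": 0,"jaw": -1},{"dx": 15,"dy": 45,"dz": 110,"yaw": 0,"jaw": -1},{"dx": 30,"dy": 90,"dz": 110,"yaw": 0,"jaw": -1},{"dx": 45,"dy": 135,"dz": 110,"yaw": 0,"jaw": -1},{"dx": 60,"dy": 180,"dz": 110,"yaw": 0,"jaw": -1},{"dx": 75,"dy": 225,"dz": 110,"yaw": 0,"jaw": -1}])

```text
t: 34.1
ee_pos: [0.4748, -0.0942, 0.1645]
ee_rot: [0.0, 1.0, -0.0, 0.0]
ft_force: [0.1, -0.8, -1.1]
opening: 0.0401
gripper_force: 15.0
```

Call:
play_rows(steps=[{"dx": 15,"dy": 45,"dz": 0,"yaw": 0,"jaw": -1},{"dx": 30,"dy": 80,"dz": 0,"yaw": 0,"jaw": -1},{"dx": 36,"dy": 95,"dz": 0,"yaw": 0,"jaw": -1},{"dx": 36,"dy": 95,"dz": -35,"yaw": 0,"jaw": -1},{"dx": 36,"dy": 95,"dz": -75,"yaw": 0,"jaw": -1},{"dx": 36,"dy": 95,"dz": -100,"yaw": 0,"jaw": -1},{"dx": 36,"dy": 95,"dz": -109,"yaw": 0,"jaw": -1},{"dx": 36,"dy": 95,"dz": -109,"yaw": 0,"jaw": -1}])

```text
t: 34.9
ee_pos: [0.5099, -0.0014, 0.0547]
ee_rot: [0.0, 1.0, -0.0, -0.001]
ft_force: [0.5, -0.3, -1.1]
opening: 0.0401
gripper_force: 15.0
```

Call:
play_rows(steps=[{"dx": 0,"dy": 0,"dz": -1,"yaw": 0,"jaw": 1},{"dx": 0,"dy": 0,"dz": -1,"yaw": 0,"jaw": 1},{"dx": 0,"dy": 0,"dz": -1,"yaw": 0,"jaw": 1},{"dx": 0,"dy": 0,"dz": -1,"yaw": 0,"jaw": 1},{"dx": 0,"dy": 0,"dz": 20,"yaw": 0,"jaw": 1},{"dx": 0,"dy": 0,"dz": 60,"yaw": 0,"jaw": 1},{"dx": 0,"dy": 0,"dz": 109,"yaw": 0,"jaw": 1},{"dx": 0,"dy": -40,"dz": 120,"yaw": 0,"jaw": 1}])

```text
t: 35.7
ee_pos: [0.5136, -0.0389, 0.1808]
ee_rot: [-0.002, 1.0, 0.0, 0.004]
ft_force: [1.3, -0.0, 0.3]
opening: 0.0918
gripper_force: 0.0
```

Call:
play_rows(steps=[{"dx": -10,"dy": -45,"dz": 20,"yaw": 0,"jaw": 1},{"dx": -20,"dy": -90,"dz": 20,"yaw": 0,"jaw": 1},{"dx": -30,"dy": -135,"dz": 20,"yaw": 0,"jaw": 1},{"dx": -40,"dy": -180,"dz": 20,"yaw": 0,"jaw": 1},{"dx": -50,"dy": -225,"dz": 20,"yaw": 0,"jaw": 1},{"dx": -50,"dy": -260,"dz": 20,"yaw": 0,"jaw": 1},{"dx": -50,"dy": -260,"dz": 20,"yaw": 0,"jaw": 1},{"dx": -50,"dy": -260,"dz": 20,"yaw": 0,"jaw": 1}])

```text
t: 36.5
ee_pos: [0.4603, -0.3011, 0.1956]
ee_rot: [0.001, 1.0, 0.0, -0.0]
ft_force: [-0.2, -0.2, -0.3]
opening: 0.0918
gripper_force: 0.0
```

```bash
python3 - <<'E'
from m import *
print(telemetry.sense()['ee_pos'])
for n in ['top','side']:
    f=cams.grab_frame(n); np.savez(n+'4.npz',**f); save(f,n+'4',s=1.4)
    for l,x,y,r,z0,z1 in [('head',.575,.057,.045,.078,.11),('jar',.575,-.06,.045,.085,.11),('cell',.515,0,.04,.075,.11),('plate',.49,.326,.05,.044,.06)]:
      for k in '04':
        q=around(cloud([n+k]),x,y,r,z0,z1)
        if len(q)<5: print(l,k,len(q)); continue
        print(n,k,l,len(q),np.median(q,0).round(3),[np.round(v,1).tolist() for v in cv2.minAreaRect((q[:,:2]*1000).astype(np.float32))])
E
```

```text
[ 0.46034436 -0.30111989  0.19559379]
top 0 head 390 [0.574 0.053 0.091] [[573.6, 53.7], [41.9, 42.9], 45.0]
top 4 head 392 [0.572 0.052 0.091] [[572.2, 52.3], [41.4, 43.1], 89.3]
top 0 jar 307 [ 0.58  -0.062  0.097] [[580.6, -61.7], [37.1, 36.9], 22.3]
top 4 jar 308 [ 0.579 -0.062  0.097] [[579.5, -62.3], [36.8, 36.8], 43.0]
top 0 cell 425 [ 0.514 -0.002  0.087] [[513.8, -2.0], [39.1, 40.4], 88.6]
top 4 cell 433 [ 0.513 -0.002  0.087] [[512.8, -1.9], [39.0, 38.5], 88.6]
plate 0 0
top 4 plate 617 [0.493 0.324 0.051] [[492.7, 324.8], [54.6, 54.5], 34.5]
side 0 head 223 [0.57  0.061 0.09 ] [[570.9, 55.2], [44.7, 41.5], 86.6]
side 4 head 223 [0.567 0.06  0.091] [[569.3, 54.3], [41.7, 42.8], 23.2]
side 0 jar 144 [ 0.576 -0.056  0.097] [[579.2, -60.7], [36.5, 41.5], 23.1]
side 4 jar 147 [ 0.576 -0.057  0.097] [[576.3, -60.8], [36.3, 37.6], 3.6]
side 0 cell 229 [0.51  0.006 0.087] [[511.3, -0.3], [40.7, 46.3], 3.1]
side 4 cell 225 [0.509 0.006 0.087] [[509.6, -0.7], [42.0, 41.0], 87.5]
plate 0 0
side 4 plate 545 [0.49  0.328 0.05 ] [[490.8, 325.7], [53.8, 56.6], 23.3]
```

View pics/top4.png

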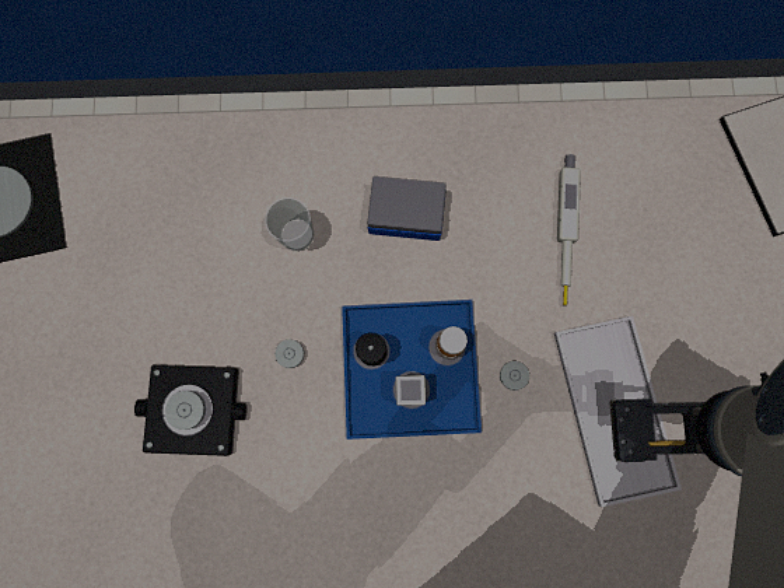

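The picture shows the head (372,348), jar (452,343) and cell box (411,390) back within about 3 mm of their start positions. The plate (186,409) sits on the seat, and the beaker, tip box and pipette have not moved.

```bash
python3 -c "
from bench import sign_off; print(sign_off())"
```

```text
the job is handed in; nothing more can be done
None
```

The job is handed in at about 37 s of the 141 s allowed: the plate is on the stage seat about 2–3 mm off centre, and the press head, jar and cell box are upright in the rack within about 3 mm of where they started; the sign-off returned no verdict.

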